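Tuck the trimming guide under the hold-down leaf and hold it pressed

ROBOT

A 6-joint arm with a two-finger parallel gripper is mounted at the origin on the work surface. World frame = base frame: x ahead of the robot, y to its left, z up, the work surface at z = 0. Lengths are in m, angles in rad, forces in N, time in s.
With the tool pointing down it reaches from about 0.35 to 0.775 m from the base axis. Payload 7.3 kg.
Tool frame: the origin (TCP) lies between the finger pads; the fingertips stand 8 mm ahead of it and the grasp point (between the pads) lies 11 mm behind it (robot.nose_length is the distance from the TCP to the fingertips, in m); z points along the fingers, y is the line along which they close (so a half turn about z gives the same grasp; the last joint's range is limited). The gripper opens to 92 mm and grips with 3 to 60 N. Pads are 19 mm wide; open, the fingers measure 130 mm over their backs; the gripper's body (75 mm by 190 mm) begins 47 mm behind the grasp point.
Start: joints at [-1.366, 0.342, 1.524, -0, 1.275, -0.146], TCP at [0.18, -0.493, 0.235] pointing down, gripper open.
Joint ranges: [-2.53, 2.53], [-0.77, 2.02], [0.04, 2.7], [-1, 4.14], [0.28, 2.66], [-3.11, 3.11]. Speed limits (rad/s): [2.57, 2.57, 3.14, 3.14, 3.14, 3.14].

INTERFACE

Orientations are given as [roll, pitch, yaw] about the fixed x, y, z axes, in that order (R = Rz(yaw) Ry(pitch) Rx(roll)).
In Python, from cell import robot gives the robot as it stands. The module is installed in compiled form; this text tells all that it offers.
- The arm moves only by the shell command python3 -m jog 'ROWS' [FORCE]. ROWS is JSON, a list that holds one entry, the list of rows, each a list of 5 numbers: the gripper's target within -1 to 1 (fully open at 1, half-way at 0, shut at -1), then the shift along the tool's x, y, z in m, then the turn about the tool's z in rad. A call has 1 to 5 rows; each row is the pose to reach, as a shift and turn from the pose commanded when the call began, along the tool's axes at that moment; what a row does not reach only later rows make up. A row lasts 1/12 s, in which the tool goes at most 41.7 mm and 7.16 degrees, less where a joint would pass 70% of its speed; a pose out of reach is approached as far as the arm can. A call with a gripper value outside its range is refused whole. The fingers move at their own pace and stop on an object; FORCE is the grip in N (left out, the last holds). Time passes only in rows, so rows that repeat a pose let the fingers close. It gives the time, the measured TCP pose, the force, the opening and the grip force at its end, in the units of the state.
- robot.observe(): the state, without advancing time (a new reading comes with each control period).
- robot.read_camera(name): name is "scene" or "top" or "wrist"; returns the picture (400x640x3 uint8, red, green, blue); there is no depth.
- robot.camera_model(name): a dict with "camera_matrix" (3x3 intrinsics, pixels), "position" and "attitude" of the camera in the world; the wrist camera has in their place "mount" (4x4, takes a point from camera to tool coordinates, whose origin is the TCP and whose axes are the flange's). Camera axes: x right, y down, z forward; pixel columns grow to the right and rows downward; lengths in m; the calibration is good to about 2 mm. A picture is of the moment at which its call begins: read the wrist's pose just before it. camera_model takes no time and is no camera call.
- robot.hand_in(): hands the job in; it is judged then, once.
The state is a dict: "time": time; "qpos": joint angles; "qvel": joint speeds; "joint_efforts": joint torques, N m; "tool_pos": TCP position; "tool_rot": TCP orientation; "contact_force": force on the tool from outside, world axes, zero at the start; "torque": the same for the moment, N m; "opening": finger opening in m; "grip_force": force on a finger pad.
Only numpy, scipy, OpenCV 4.12 (cv2) and the standard library are available. Lean on these libraries where they do the work, as an engineer would, in place of code of your own. Each camera call takes 0.05 s, during which the arm holds its last target. There are 200 camera calls.

TASK

On the hatter's trimming board, first swing the stop lever out of the way until it stands square to the lip of the steel hold-down leaf, over the line on the board. Then take the guide (flat metal blade with a wooden rail along one long edge) and slide its bare edge about 20 mm under the lip, its whole length under the leaf, without lifting the leaf. Finish while still holding it there, pressing it down flat on the board with at least half a kilo of push (about 10 N is right), the lever still square and everything else on the bench left where it is.

Things in the scene. Friction and masses are not known exactly. Their poses are not given: they have to be found in the camera images.
- board: Trimming board, fixed: plywood bed 240 (x) x 230 (y) x 18 mm, origin at the centre of its underside on the bench, x from the leaf's open mouth towards its hinge (away from the robot, turned by up to 0.25 rad), z up; bed top at z = 18 mm. A dark line inlaid on the bed runs from the lever's pivot towards -x: the lever's square position.
- lip (a point): Middle of the lip of the steel hold-down leaf: board x = 20, y = -20, z = 26 mm, axes as the board. The leaf is 150 mm wide (board y = -95 to 55), 4 mm thick, hinged at board x = 100; its flat underside is 8 mm above the bed, the first 10 mm behind the lip turned up by about 5 mm. The space beneath is free to 65 mm behind the lip.
- leaf (a joint): Hinge angle of the hold-down leaf (rad): 0 resting, grows as the lip (80 mm from the hinge) is lifted. 0.3 kg, held down by its weight only; 1 to 2 N at the lip lifts it. It must stay under 0.04 rad (3 mm at the lip).
- lever (a joint): Angle of the stop lever (rad) about its vertical pivot: 0 lying along the lip, pointing to board -y across the mouth; 1.571 square to the lip, pointing to board -x along the dark line. Turns clockwise from above as it grows, range 0 to 2.2. Stiff: it stays where it is left, takes 1 to 2 N at the knob.
- pivot (a point): The lever's pivot axis at the bed's top, board x = -8, y = 95, z = 18 mm; same axes as the board.
- knob_top (a point): Centre of the top of the lever's upright round wooden knob: 18 mm diameter, 40 mm tall (10 to 50 mm above the bed), 100 mm from the pivot axis. The lever's flat steel bar, 16 mm wide, lies 4 to 10 mm above the bed; the pivot boss, 28 mm across, is 14 mm high.
- guide: The guide, loose, flat on the bench, about 0.15 kg: aluminium blade 64 (x) x 120 (y) x 4 mm; on it a wooden rail 12 mm thick (x), 120 mm long, centre line at x = -26 mm, from 4 to 46 mm above the underside. Origin at the centre of the blade's underside; x points from the rail to the bare edge (x = 32 mm), z up.
- edge_left (a point): Left (+y) end of the guide's bare edge, on the underside: guide x = 32, y = 60, z = 0 mm.
- edge_right (a point): Right (-y) end of the guide's bare edge, on the underside: guide x = 32, y = -60, z = 0 mm.
- spool: Bystander: wooden thread spool, 30 mm diameter, 32 mm tall, on the board beside the leaf. Origin under its centre.
- jar: Bystander: small amber jar, 40 mm diameter, 55 mm tall. Origin under its centre.
- brush: Bystander: felt brush lying on its bristles, 130 x 26 x 26 mm. Origin under its centre.
- chalk: Bystander: block of chalk 50 x 30 x 12 mm, lying beyond the guide's bare edge at the start. Origin under its centre.
- wax: Bystander: brown wax puck, 34 mm diameter, 20 mm tall. Origin under its centre.
Not all that is in view belongs to the job. What is shaped like the guide but orange is not meant.

How it is judged:
On the way, in this order (a step that is already met when the one before it is completed fails the run):
1. the stop lever stands square to the lip, within 6 degrees, the guide not yet tucked (value of joint lever between 1.4658 and 1.6758 rad and not (x of edge_left in the frame of board between 0.032 and 0.055 m and x of edge_right in the frame of board between 0.032 and 0.055 m)), for 0.3 s.
2. the guide's bare edge is tucked 12 to 35 mm under the lip over its whole length, leaf down (x of edge_left in the frame of board between 0.032 and 0.055 m and x of edge_right in the frame of board between 0.032 and 0.055 m and y of edge_left in the frame of board below 0.057 m and y of edge_right in the frame of board above -0.097 m and value of joint leaf below 0.04 rad), for 0.2 s.
At the end, for the whole second after the job is handed in: Guide flat on the bed (tilt under 0.05 rad), both ends of its bare edge 12 to 35 mm behind the lip and within the leaf's width, leaf resting (under 0.04 rad), lever within 6 degrees of square, fingers on the guide pressing it on the board with over 4 N, at rest (all of step 2 and z of edge_left in the frame of board between 0.014 and 0.0215 m and z of edge_right in the frame of board between 0.014 and 0.0215 m and angle between guide's own z axis and vertical below 0.05 rad and value of joint lever between 1.4658 and 1.6758 rad and contact force between guide and board above 4 N and contact force between the fingers and guide above 3 N and linear speed of guide below 0.02 m/s); the arm keeps its last pose, push and grip.
It fails at once if the hold-down leaf is lifted (more than 0.04 rad, 3 mm at the lip) (value of joint leaf above 0.04 rad).
It fails at once if a bystander is moved by more than 30 mm (distance of any of spool, jar, brush, chalk, wax from where it was at the start of the episode above 0.03 m).
It also fails if it takes over 58 s, if anything falls off the work surface, if the arm or the gripper's body presses on something with over 40 N, if the wrist force passes 120 N, or if a joint passes its speed limit or range.

## Working session

There is one attempt and no reset: what is moved stays moved. The work goes in short steps, Python scripts to look and compute and a shell command to move; the robot and the scene stay as the last step left them, time stands still between calls to the robot, and variables do not carry over. Pictures are saved under pics/ and viewed, at most 10 in all, crops included, and the job is handed in when it is done.

```bash
mkdir -p pics
python3 - <<'E'
from cell import robot
import cv2
for n in("top","scene"):
    cv2.imwrite(f"pics/{n}0.png",robot.read_camera(n)[:,:,::-1]); m=robot.camera_model(n);print(n,m)
print(robot.camera_model("wrist"));print(robot.observe())
E
```

```text
top {'camera_matrix': array([[516.66318138,   0.        , 318.85367543],
       [  0.        , 516.66318138, 206.1403873 ],
       [  0.        ,   0.        ,   1.        ]]), 'position': array([ 0.39525247, -0.03366159,  1.1259246 ]), 'attitude': array([-3.00081868,  0.01924712, -1.57164093])}
scene {'camera_matrix': array([[397.53922391,   0.        , 319.28615927],
       [  0.        , 397.53922391, 202.42595462],
       [  0.        ,   0.        ,   1.        ]]), 'position': array([1.0998181 , 0.50527415, 0.53616406]), 'attitude': array([-2.10803621,  0.02033251,  2.34918373])}
{'camera_matrix': array([[345.70974087,   0.        , 319.23140392],
       [  0.        , 345.70974087, 200.33984021],
       [  0.        ,   0.        ,   1.        ]]), 'mount': array([[ 8.62212749e-04, -9.67679365e-01, -2.52182282e-01,
         6.83991006e-02],
       [ 9.99999512e-01,  9.55942051e-04, -2.49157347e-04,
         4.54590959e-04],
       [ 4.82176071e-04, -2.52181944e-01,  9.67679717e-01,
        -1.49738076e-01],
       [ 0.00000000e+00,  0.00000000e+00,  0.00000000e+00,
         1.00000000e+00]])}
{'time': 0.1, 'qpos': array([-1.36600190e+00,  3.42653482e-01,  1.52490773e+00, -1.94363943e-05,
        1.27541927e+00, -1.45992391e-01]), 'qvel': array([-0.00294372, -0.00231229, -0.00402462,  0.00116826,  0.00149709,
        0.00110935]), 'joint_efforts': array([ 1.54019752e-03, -4.32003450e+01, -2.44693601e+01,  7.18267076e-02,
        5.25827694e-02, -5.50116795e-05]), 'tool_pos': array([ 0.18035597, -0.4926726 ,  0.23411904]), 'tool_rot': array([-3.14021689e+00, -1.83504085e-04,  3.50792362e-01]), 'contact_force': array([-0.02660408, -0.67942643, -0.74905038]), 'torque': array([ 0.00102547, -0.03975483, -0.00515633]), 'grip_force': 0.0, 'opening': 0.09186653367187465}
```

View pics/top0.png

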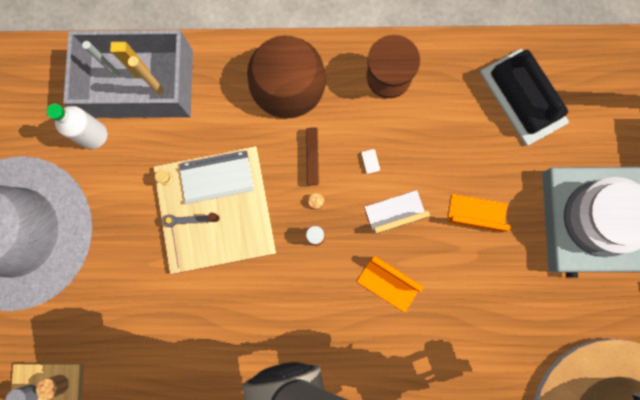

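View pics/scene0.png

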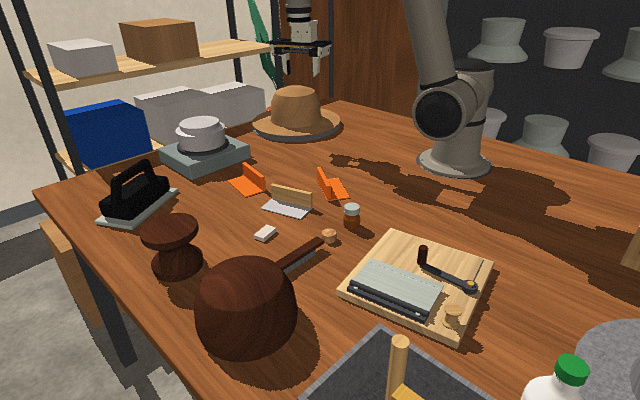

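The top view shows the board at about (155–275, 148–273) px, the lever's pivot at (169,220) and its knob at (213,217). The white guide is at (366–429, 192–232) px, with its rail on the near side and the chalk at (370,161). The brown wooden puck and the jar are at (316,200) and (315,235). I'll enlarge this area and project it.

```bash
cat > h.py <<'E'
import numpy as np,cv2
from cell import robot
from scipy.spatial.transform import Rotation as R
def cam(n,s=None):
    m=robot.camera_model(n);K=m["camera_matrix"]
    if n=="wrist":
        s=s or robot.observe();M=m["mount"];Rt=R.from_euler("xyz",s["tool_rot"]).as_matrix()
        return K,Rt@M[:3,:3],Rt@M[:3,3]+s["tool_pos"]
    return K,R.from_euler("xyz",m["attitude"]).as_matrix(),m["position"]
def px2w(c,uv,z):
    K,Rc,p=c;d=Rc@np.linalg.inv(K)@np.array([uv[0],uv[1],1.]);return p+d*(z-p[2])/d[2]
def w2px(c,P):
    K,Rc,p=c;q=K@(Rc.T@(np.asarray(P)-p));return q[:2]/q[2]
E
python3 - <<'E'
from h import *
im=cv2.imread("pics/top0.png")
c=cam("top")
B=[px2w(c,u,.018) for u in[(154,165),(257,148),(275,254),(169,272)]]
for b in B:print("board",b.round(3))
print([round(float(np.linalg.norm(B[i]-B[i-1])),3) for i in range(4)],"mid",np.mean(B,0).round(3))
print("pivot",px2w(c,(169,220),.032),"knob",px2w(c,(213,217),.068))
for u,z in[((366,210),.004),((420,192),.004),((429,213),.046),((375,232),.046)]:print("g",px2w(c,u,z).round(3))
a=cv2.resize(im[145:285,145:295],None,fx=3.9,fy=4,interpolation=2)
b=cv2.resize(im[170:245,355:440],None,fx=2.4*3,fy=7.2,interpolation=2)
cv2.imwrite("pics/c1.png",a)
cv2.imwrite("pics/c2.png",b)
E
```

```text
board [0.645 0.351 0.018]
board [0.682 0.124 0.018]
board [0.449 0.082 0.018]
board [0.411 0.308 0.018]
[0.238, 0.23, 0.237, 0.23] mid [0.547 0.216 0.018]
pivot [0.52147286 0.30845166 0.032     ] knob [0.5232905  0.20580879 0.068     ]
g [ 0.545 -0.115  0.004]
g [ 0.585 -0.234  0.004]
g [ 0.533 -0.244  0.046]
g [ 0.493 -0.13   0.046]
```

View pics/c1.png

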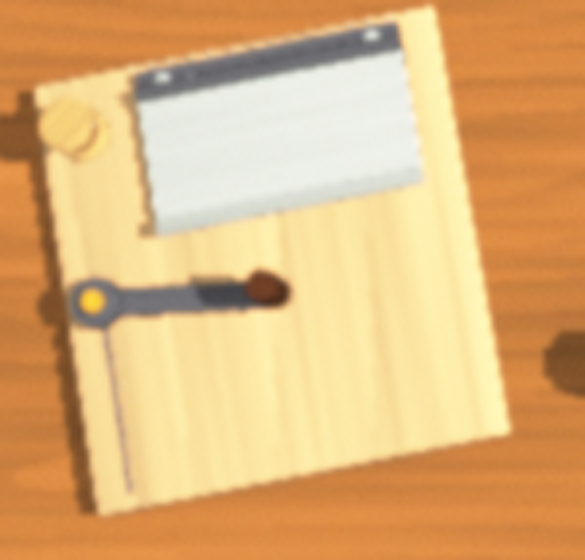

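View pics/c2.png

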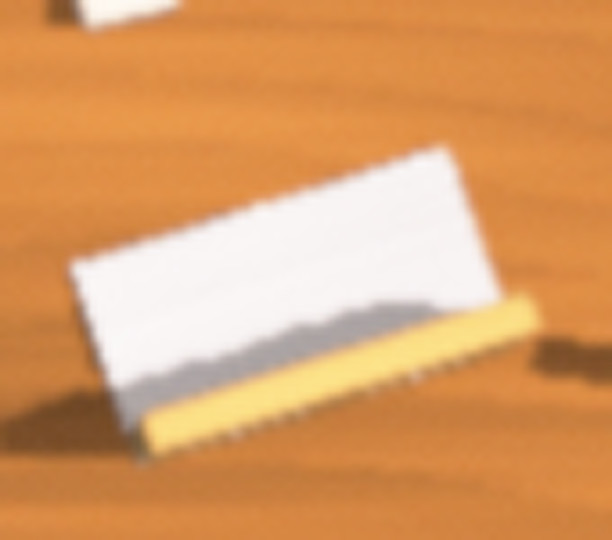

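The crops are clear. In the first (3.9x), the pivot is at (92,300), the knob at (268,288), the line runs down to (130,490), and the leaf's lip is at y≈185–235. In the second (7.2x), the bare edge runs from (72,265) to (448,148) and the rail from (145,435) to (540,310).

The board measures 238x230 mm, which matches. Its centre is (0.547, 0.216) and its yaw about 0.17. The pivot is where predicted, and the lever is at about 0.15 rad. The guide's yaw is about 0.32. Next I grip the knob.

```bash
cat >> h.py <<'E'
def go(x,y,z,yaw):
    s=robot.observe();Rt=R.from_euler("xyz",s["tool_rot"]).as_matrix()
    d=Rt.T@(np.array([x,y,z])-s["tool_pos"]);t=-((yaw-s["tool_rot"][2]+np.pi)%(2*np.pi)-np.pi)
    print("row",d.round(4),round(float(t),3),"t",s["time"])
E
python3 -c "
from h import *
go(.523,.206,.2,1.589)"
```

```text
row [ 0.5619 -0.5383  0.035 ] -1.238 t 0.1
```

```bash
R1='[[[-0.1,0.56,-0.54,0.035,0],[-0.1,0.56,-0.54,0.035,0],[-0.1,0.56,-0.54,0.035,0],[-0.1,0.56,-0.54,0.035,0],[-0.1,0.56,-0.54,0.035,0]]]'; : ; python3 -m jog '[[[-0.1,0.04,-0.038,0.003,0],[-0.1,0.14,-0.135,0.01,0],[-0.1,0.14,-0.135,0.01,0],[-0.1,0.14,-0.135,0.01,0],[-0.1,0.14,-0.135,0.01,0]]]'; python3 -m jog '[[[-0.1,0.42,-0.40,0.025,0],[-0.1,0.42,-0.40,0.025,0],[-0.1,0.42,-0.40,0.025,0],[-0.1,0.42,-0.40,0.025,0],[-0.1,0.42,-0.40,0.025,0]]]'; python3 -c "
from h import *
go(.523,.206,.2,1.589)"
```

```text
time: 0.52
tool_pos: [0.2659, -0.3148, 0.2242]
tool_rot: [-3.14, -0.0, 0.351]
contact_force: [-0.2, 0.4, 0.3]
opening: 0.0629
grip_force: 0.0
time: 0.93
tool_pos: [0.3579, -0.1296, 0.2157]
tool_rot: [3.141, -0.0, 0.35]
contact_force: [1.2, -0.5, -0.5]
opening: 0.0412
grip_force: 0.0
row [ 0.2702 -0.2586  0.0156] -1.239 t 0.9333
```

```bash
python3 -m jog '[[[-0.1,0.27,-0.26,0.015,-0.6],[-0.1,0.27,-0.26,0.015,-0.6],[-0.1,0.27,-0.26,0.015,-0.6],[-0.1,0.27,-0.26,0.015,-0.6],[-0.1,0.27,-0.26,0.015,-0.6]]]'; python3 -c "
from h import *
go(.523,.206,.2,1.589)"
```

```text
time: 1.35
tool_pos: [0.4492, 0.0578, 0.2072]
tool_rot: [3.142, 0.0, 0.957]
contact_force: [0.5, -1.4, 0.5]
opening: 0.0413
grip_force: 0.0
row [ 0.1637 -0.0249  0.0072] -0.632 t 1.35
```

```bash
python3 -m jog '[[[-0.1,0.164,-0.025,0.007,-0.625],[-0.1,0.164,-0.025,0.007,-0.625],[-0.1,0.164,-0.025,0.007,-0.625],[-0.1,0.164,-0.025,0.007,-0.625],[-0.1,0.164,-0.025,0.007,-0.625]]]';python3 -m jog '[[[-0.1,0,0,0,0],[-0.1,0,0,0,0],[-0.1,0,0,0,0]]]'
python3 - <<'E'
from h import *
s=robot.observe();c=cam("wrist",s)
im=robot.read_camera("wrist")[:,:,::-1];cv2.imwrite("pics/w1.png",im)
go(.523,.206,.2,1.589)
print("expected knob",w2px(c,(.5233,.2058,.068)),"pivot",w2px(c,(.523,.308,.032)))
E
```

```text
time: 1.77
tool_pos: [0.5255, 0.2094, 0.1989]
tool_rot: [3.141, -0.002, 1.586]
contact_force: [-1.7, -2.4, -0.3]
opening: 0.0415
grip_force: 0.0
time: 2.02
tool_pos: [0.5234, 0.2027, 0.2003]
tool_rot: [-3.141, 0.001, 1.571]
contact_force: [-0.4, -0.4, -0.3]
opening: 0.0411
grip_force: 0.0
row [ 0.0035 -0.0005  0.0005] -0.017 t 2.0667
expected knob [318.05027054 189.76401341] pivot [317.88899387  64.85822031]
```

View pics/w1.png

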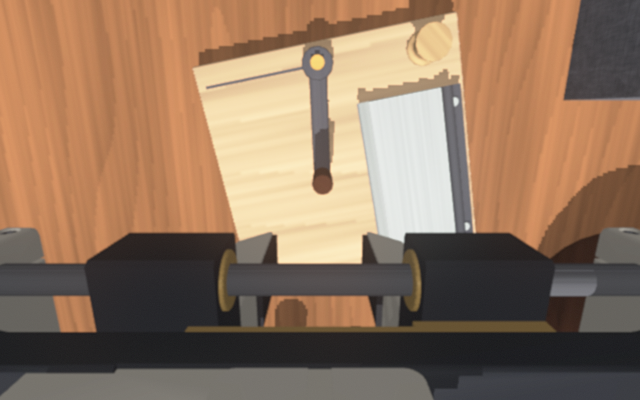

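The wrist view shows the knob top at (322,182), the pivot at (317,62), the board's far corners at (195,68) and (457,14), and the lip's left end at (359,102).

Run:
```python
from h import *
c=cam("wrist")
k=px2w(c,(322,182),.068);p=px2w(c,(317,62),.032);print("knob",k,"pivot",p,np.linalg.norm((k-p)[:2]))
a=px2w(c,(194,68),.018);b=px2w(c,(457,14),.018);d=b-a;print("corners",a,b,np.linalg.norm(d),"yaw",np.arctan2(d[1],d[0]))
l=px2w(c,(207,87),.018);m=px2w(c,(300,68),.018);d=m-l;print("line yaw",np.arctan2(d[1],d[0]))
e=px2w(c,(359,102),.035);print("lip left",e)
y=.172;Rz=np.array([[np.cos(y),-np.sin(y)],[np.sin(y),np.cos(y)]])
print("origin from pivot",p[:2]-Rz@[-.008,.095],"lip left->board",Rz.T@(e[:2]-p[:2])+[-.008,.095])
go(k[0],k[1],.046,1.571)
```

```text
knob [0.52678163 0.21222166 0.068     ] pivot [0.52243127 0.31019375 0.032     ] 0.09806862860052026
corners [0.41132116 0.30669854 0.018     ] [0.64428587 0.35127338 0.018     ] 0.2371907931230179 yaw 0.1890523446973903
line yaw 0.19081621161004061
lip left [0.559294   0.27704012 0.035     ]
origin from pivot [0.54657278 0.21796475] lip left->board [0.02264445 0.0560264 ]
row [0.0098 0.0033 0.1545] 0.001 t 2.0667
```

```bash
python3 -m jog '[[[-0.1,0.009,0.003,0.03,0],[-0.1,0.009,0.003,0.07,0],[-0.1,0.009,0.003,0.11,0],[-0.1,0.009,0.003,0.145,0],[-0.1,0.009,0.003,0.154,0]]]';python3 -m jog '[[[-0.7,0,0,0,0],[-0.9,0,0,0,0],[-0.9,0,0,0,0],[-0.9,0,0,0,0]]]' 15;python3 -m jog '[[[-0.9,0,0,0,0],[-0.9,0,0,0,0]]]' 15
```

```text
time: 2.48
tool_pos: [0.5235, 0.2106, 0.0418]
tool_rot: [-3.133, 0.002, 1.572]
contact_force: [-1.1, -0.3, -0.5]
opening: 0.0413
grip_force: 0.0
time: 2.82
tool_pos: [0.5282, 0.2127, 0.0489]
tool_rot: [3.138, -0.001, 1.575]
contact_force: [-1.9, -0.1, 1.3]
opening: 0.0192
grip_force: 0.7
time: 2.98
tool_pos: [0.5281, 0.2128, 0.0487]
tool_rot: [3.138, -0.001, 1.576]
contact_force: [-1.7, -1.0, 8.4]
opening: 0.0175
grip_force: 15.0
```

```bash
cat >> h.py <<'E'
def arc(ts,piv=(.522,.3095)):
    s=robot.observe();Rt=R.from_euler("xyz",s["tool_rot"]).as_matrix()
    P=Rt.T@(np.array([*piv,s["tool_pos"][2]])-s["tool_pos"])
    d=s["tool_pos"][:2]-piv;print("dir",np.arctan2(d[1],d[0]),"r",np.hypot(*d))
    for t in ts: print((P-R.from_euler("z",t).apply(P)).round(4),t)
E
python3 -c "
from h import *
arc([.1,.2,.3,.4,.5])"
```

```text
dir -1.5082778359746376 r 0.0969362564211061
[-0.0001 -0.0097  0.    ] 0.1
[ 0.0008 -0.0193  0.    ] 0.2
[ 0.0027 -0.0288  0.    ] 0.3
[ 0.0055 -0.0381  0.    ] 0.4
[ 0.0092 -0.0471  0.    ] 0.5
```

```bash
python3 -m jog '[[[-0.9,0,-0.0097,0,0.1],[-0.9,0.001,-0.0193,0,0.2],[-0.9,0.0027,-0.0288,0,0.3],[-0.9,0.0055,-0.038,0,0.4],[-0.9,0.009,-0.047,0,0.5]]]';  python3 -c "
from h import *
arc([.1,.2,.3,.4,.5])"
```

```text
time: 3.4
tool_pos: [0.4811, 0.2212, 0.0486]
tool_rot: [3.138, -0.002, 1.071]
contact_force: [0.6, -1.6, 7.7]
opening: 0.0174
grip_force: 15.0
dir -2.0050815426317996 r 0.0973226603589829
[-0.0002 -0.0097  0.    ] 0.1
[ 0.0007 -0.0194  0.    ] 0.2
[ 0.0024 -0.029   0.    ] 0.3
[ 0.0052 -0.0383  0.    ] 0.4
[ 0.0088 -0.0473  0.    ] 0.5
```

```bash
python3 -m jog '[[[-0.9,0,-0.0097,0,0.1],[-0.9,0.001,-0.0194,0,0.2],[-0.9,0.0025,-0.029,0,0.3],[-0.9,0.0052,-0.0383,0,0.4],[-0.9,0.009,-0.0473,0,0.5]]]';python3 -m jog '[[[-0.9,0,0,0,0]]]';  python3 -c "
from h import *
arc([.1,.2,.3,.4,.45])"
```

```text
time: 3.82
tool_pos: [0.4431, 0.2519, 0.0486]
tool_rot: [3.14, -0.003, 0.571]
contact_force: [-1.6, -3.8, 10.8]
opening: 0.0174
grip_force: 15.0
time: 3.9
tool_pos: [0.4424, 0.2528, 0.0486]
tool_rot: [3.141, -0.003, 0.571]
contact_force: [-3.5, -2.0, 11.4]
opening: 0.0179
grip_force: 15.0
dir -2.5228983311741744 r 0.09774471898643701
[ 0.     -0.0098  0.    ] 0.1
[ 0.001  -0.0195  0.    ] 0.2
[ 0.003  -0.0291  0.    ] 0.3
[ 0.0059 -0.0384  0.    ] 0.4
[ 0.0077 -0.0429  0.    ] 0.45
```

Remaining turn: 0.44 rad.

```bash
python3 -m jog '[[[-0.9,0,-0.0098,0,0.1],[-0.9,0.001,-0.0195,0,0.2],[-0.9,0.003,-0.029,0,0.3],[-0.9,0.0059,-0.0384,0,0.4],[-0.9,0.0073,-0.042,0,0.44]]]';python3 -m jog '[[[-0.9,0,0,0,0],[-0.9,0,0,0,0]]]';  python3 -c "
from h import *
arc([.1])"
```

```text
time: 4.32
tool_pos: [0.4255, 0.2918, 0.0485]
tool_rot: [-3.141, -0.001, 0.131]
contact_force: [-4.6, -3.7, 13.1]
opening: 0.0173
grip_force: 15.0
time: 4.48
tool_pos: [0.4256, 0.2917, 0.0485]
tool_rot: [-3.141, -0.002, 0.136]
contact_force: [-5.3, -1.4, 12.3]
opening: 0.0173
grip_force: 15.0
dir -2.9593297123499704 r 0.09804964249582408
[ 0.     -0.0098  0.    ] 0.1
```

```bash
python3 -m jog '[[[-0.2,0,0,0,0],[-0.2,0,0,0,0],[-0.2,0,0,0,0]]]';python3 -m jog '[[[-0.2,0,0,-0.04,0],[-0.2,0,0,-0.08,0],[-0.2,0,0,-0.12,0],[-0.2,0,0,-0.15,0]]]'; python3 -m jog '[[[-0.2,-0.06,0.1,0,0],[-0.2,-0.06,0.1,0,0],[-0.2,-0.06,0.1,0,0],[-0.2,-0.06,0.1,0,0]]]'
python3 - <<'E'
from h import *
s=robot.observe()
a=robot.read_camera("wrist")[:,:,::-1];b=robot.read_camera("top")[:,:,::-1]
cv2.imwrite("pics/w2.png",np.vstack([cv2.resize(a[:300],(640,300)),cv2.resize(b[145:285,135:295],(640,300))[:300]]))
print(s)
E
```

```text
time: 4.73
tool_pos: [0.4261, 0.2911, 0.0469]
tool_rot: [-3.141, -0.001, 0.136]
contact_force: [0.3, -0.1, -0.6]
opening: 0.033
grip_force: 0.0
time: 5.07
tool_pos: [0.4263, 0.2912, 0.1997]
tool_rot: [-3.141, -0.003, 0.136]
contact_force: [1.1, 1.1, 1.0]
opening: 0.0366
grip_force: 0.0
time: 5.4
tool_pos: [0.3769, 0.18, 0.1963]
tool_rot: [3.14, 0.003, 0.134]
contact_force: [-0.1, 0.9, -0.7]
opening: 0.0365
grip_force: 0.0
{'time': 5.4, 'qpos': array([ 2.62717296e-01,  1.87737714e-01,  1.85436630e+00, -1.66942644e-03,
        1.10222932e+00,  1.70063819e+00]), 'qvel': array([ 0.05272541,  0.05634705, -0.10399433,  0.03482772, -0.01267931,
        0.08472273]), 'joint_efforts': array([ -1.1732256 , -34.01186585, -22.30042577,  -0.1918766 ,
        -0.31062288,  -0.7195076 ]), 'tool_pos': array([0.37691225, 0.18000055, 0.19633764]), 'tool_rot': array([3.13976282e+00, 2.52558006e-03, 1.33629090e-01]), 'contact_force': array([-0.11768746,  0.85067099, -0.72362245]), 'torque': array([ 0.07016417, -0.00049422, -0.03307404]), 'grip_force': 0.0, 'opening': 0.03652956764901401}
```

View pics/w2.png

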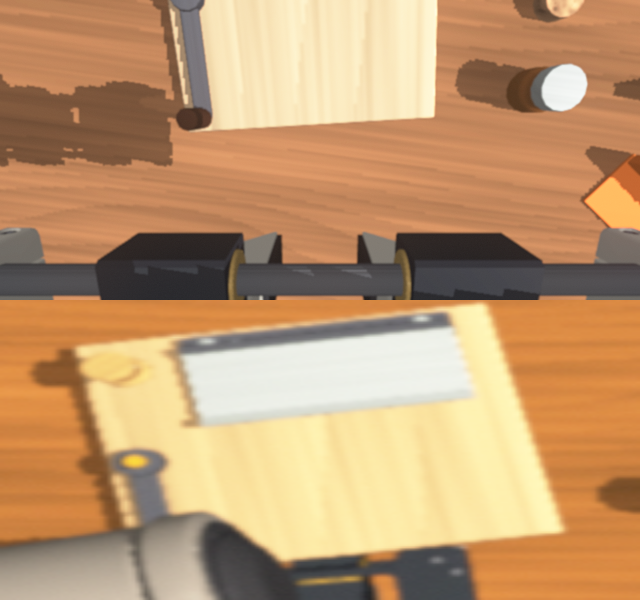

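The lever covers the dark line, with its bar running from (188,5) to (202,112) px. The board's front edge runs from (434,117) to (215,130) px. Checking the angle, then working out the guide approach.

Run:
```python
from h import *
c=cam("wrist")
f=lambda u,v,z:(lambda d:np.arctan2(d[1],d[0]))(px2w(c,v,z)-px2w(c,u,z))
print("bar",f((202,112),(188,5),.027),"edge-90",f((434,117),(215,130),.018)-np.pi/2)
print("knob",px2w(c,(187,119),.068))
ct=cam("top")
L=px2w(ct,(355+72/7.2,170+266/7.2),.004);Rr=px2w(ct,(355+448/7.2,170+148/7.2),.004)
r1=px2w(ct,(355+147/7.2,170+432/7.2),.046);r2=px2w(ct,(355+540/7.2,170+308/7.2),.046)
for a,b in((L,Rr),(r1,r2)):
    d=a-b;print(a,b,np.linalg.norm(d),"yaw",np.arctan2(-d[0],d[1]))
g=(r1+r2)/2;print("rail mid",g)
go(g[0],g[1],.2,1.895)
```

```text
bar 0.18420933408019688 edge-90 0.19225405355917813
knob [0.42749648 0.29417195 0.068     ]
[ 0.55215068 -0.11324447  0.004     ] [ 0.58806616 -0.22817137  0.004     ] 0.12040811537760457 yaw 0.3028913984587023
[ 0.49746828 -0.13138579  0.046     ] [ 0.53343227 -0.24631482  0.046     ] 0.12042461885654493 yaw 0.30327059070309936
rail mid [ 0.51545027 -0.18885031  0.046     ]
row [ 0.0848  0.3867 -0.0031] -1.762 t 5.5
```

```bash
python3 -m jog '[[[0,0.085,0.387,0,-0.6],[0,0.085,0.387,0,-0.6],[0,0.085,0.387,0,-0.6],[0,0.085,0.387,0,-0.6],[0,0.085,0.387,0,-0.6]]]';  python3 -c "
from h import *
go(.515,-.188,.2,1.874)"
```

```text
time: 5.92
tool_pos: [0.4422, 0.0203, 0.1965]
tool_rot: [3.141, -0.001, 0.664]
contact_force: [0.6, 0.4, 0.4]
opening: 0.0459
grip_force: 0.0
row [-0.071   0.2089 -0.0035] -1.21 t 5.9167
```

```bash
python3 -m jog '[[[0,-0.07,0.207,0,-0.6],[0,-0.07,0.207,0,-0.6],[0,-0.07,0.207,0,-0.6],[0,-0.07,0.207,0,-0.6],[0,-0.07,0.207,0,-0.6]]]';  python3 -c "
from h import *
go(.515,-.188,.2,1.874)"
```

```text
time: 6.33
tool_pos: [0.5058, -0.1645, 0.1962]
tool_rot: [3.141, -0.0, 1.249]
contact_force: [1.7, 0.4, 0.4]
opening: 0.0459
grip_force: 0.0
row [-0.0194  0.0162 -0.0038] -0.625 t 6.3333
```

```bash
python3 -m jog '[[[0,-0.019,0.016,0,-0.61],[0,-0.019,0.016,0,-0.61],[0,-0.019,0.016,0,-0.61],[0,-0.019,0.016,0,-0.61],[0,-0.019,0.016,0,-0.61]]]';python3 -m jog '[[[0,0,0,0,0],[0,0,0,0,0],[0,0,0,0,0]]]';  python3 - <<'E'
from h import *
go(.515,-.188,.030,1.874)
s=robot.observe()
cv2.imwrite("pics/w3.png",robot.read_camera("wrist")[:,:,::-1])
c=cam("wrist",s)
for p in[(.4975,-.1314,.046),(.552,-.113,.004),(.588,-.228,.004)]:print(w2px(c,p))
E
```

```text
time: 6.75
tool_pos: [0.5145, -0.1861, 0.1959]
tool_rot: [3.141, -0.0, 1.859]
contact_force: [-0.2, 0.1, -0.5]
opening: 0.0459
grip_force: 0.0
time: 7.0
tool_pos: [0.5138, -0.186, 0.1962]
tool_rot: [3.141, 0.0, 1.85]
contact_force: [-1.1, 0.8, -0.5]
opening: 0.0457
grip_force: 0.0
row [-0.0023  0.0006  0.1662] -0.024 t 7.0
[317.34671191 122.79743605]
[377.17995148 118.41761338]
[375.03939662 236.16369407]
```

View pics/w3.png

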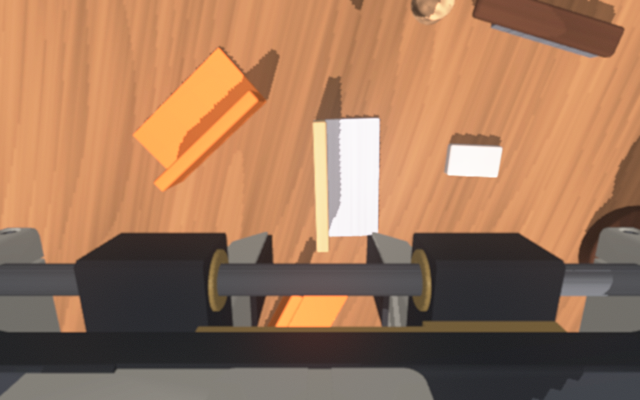

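The rail top runs from (319,122) to (322,250) px, within 2 px of the prediction. I descend and grip.

```bash
python3 -m jog '[[[0,-0.002,0.001,0.04,-0.024],[0,-0.002,0.001,0.08,-0.024],[0,-0.002,0.001,0.12,-0.024],[0,-0.002,0.001,0.155,-0.024],[0,-0.002,0.001,0.175,-0.024]]]'; python3 -m jog '[[[0,0,0,0,0],[-0.6,0,0,0,0],[-1,0,0,0,0],[-1,0,0,0,0],[-1,0,0,0,0]]]' 40; python3 -m jog '[[[-1,0,0,0,0],[-1,0,0,0,0],[-1,0,0,0,0]]]' 40
```

```text
time: 7.47
tool_pos: [0.513, -0.1869, 0.0177]
tool_rot: [-3.138, -0.003, 1.874]
contact_force: [-0.8, -0.6, 0.0]
opening: 0.0459
grip_force: 0.0
time: 7.88
tool_pos: [0.5158, -0.1885, 0.0233]
tool_rot: [3.139, 0.003, 1.876]
contact_force: [0.8, 0.2, -0.2]
opening: 0.0235
grip_force: 0.0
time: 8.13
tool_pos: [0.5153, -0.1882, 0.0225]
tool_rot: [3.14, 0.001, 1.876]
contact_force: [-0.6, 0.9, 7.4]
opening: 0.0119
grip_force: 40.0
```

```bash
python3 -m jog '[[[-1,0,0,-0.015,0],[-1,0,0,-0.04,0],[-1,0,0,-0.075,0],[-1,0,0,-0.1,0],[-1,0,0,-0.1,0]]]'; python3 -m jog '[[[-1,0,0,0,0],[-1,0,0,0,0]]]'
cat >> h.py <<'E'
YB=.18;RB=np.array([[np.cos(YB),-np.sin(YB)],[np.sin(YB),np.cos(YB)]]);OB=np.array([.5465,.2170])
def gob(bx,by,z,dyaw=0):
    p=OB+RB@[bx,by];print("world",p);go(p[0],p[1],z,YB+np.pi/2+dyaw)
E
python3 -c "
from h import *
gob(-.083,-.02,.12)"
```

```text
time: 8.55
tool_pos: [0.5172, -0.1892, 0.1267]
tool_rot: [3.135, 0.007, 1.876]
contact_force: [1.9, -0.2, -1.4]
opening: 0.0112
grip_force: 40.0
time: 8.72
tool_pos: [0.514, -0.1876, 0.1205]
tool_rot: [-3.14, -0.001, 1.876]
contact_force: [-0.1, 0.0, -1.5]
opening: 0.0119
grip_force: 40.0
world [0.46842156 0.18246367]
row [0.3666 0.0678 0.0009] 0.125 t 8.7167
```

```bash
python3 -m jog '[[[-1,0.02,0.004,0,0.03],[-1,0.05,0.01,0,0.06],[-1,0.088,0.017,0,0.1],[-1,0.126,0.024,0,0.125],[-1,0.164,0.031,0,0.125]]]'; python3 -c "
from h import *
gob(-.083,-.02,.12)"
```

```text
time: 9.13
tool_pos: [0.4933, -0.0207, 0.1195]
tool_rot: [-3.138, -0.001, 1.749]
contact_force: [-0.1, 0.7, -0.1]
opening: 0.012
grip_force: 40.0
world [0.46842156 0.18246367]
row [ 2.044e-01  1.150e-02 -2.000e-04] -0.002 t 9.1333
```

```bash
python3 -m jog '[[[-1,0.04,0.002,0,0],[-1,0.08,0.005,0,0],[-1,0.12,0.007,0,0],[-1,0.16,0.009,0,0],[-1,0.19,0.011,0,0]]]'; python3 -m jog '[[[-1,0.01,0,0,0],[-1,0.014,0,0,0],[-1,0.014,0,0,0],[-1,0.014,0,0,0]]]'
python3 - <<'E'
from h import *
gob(-.083,-.02,.12);gob(-.083,-.02,.043)
s=robot.observe();c=cam("wrist",s);print(s["tool_pos"],s["tool_rot"])
a=robot.read_camera("wrist")[:,:,::-1];cv2.imwrite("pics/w4.png",a)
b=robot.read_camera("top")[:,:,::-1];cv2.imwrite("pics/t4.png",b)
def P(n,bx,by,z): print(n,w2px(c,[*(OB+RB@[bx,by]),z]).round(0))
P("lipL",.02,.055,.035);P("lipR",.02,-.095,.035);P("cornerL far",.12,.115,.018);P("cornerL near",-.12,.115,.018);P("pivot",-.008,.095,.032)
E
```

```text
time: 9.55
tool_pos: [0.4696, 0.1692, 0.1197]
tool_rot: [-3.138, -0.0, 1.752]
contact_force: [-0.4, 0.3, -1.5]
opening: 0.0117
grip_force: 40.0
time: 9.88
tool_pos: [0.469, 0.1793, 0.1207]
tool_rot: [-3.14, 0.001, 1.751]
contact_force: [-0.5, -0.8, -1.3]
opening: 0.0121
grip_force: 40.0
world [0.46842156 0.18246367]
row [ 0.0032 -0.      0.0007] -0.0 t 9.8833
world [0.46842156 0.18246367]
row [0.0032 0.0001 0.0777] -0.0 t 9.8833
[0.46900654 0.17932768 0.12065681] [-3.13994591e+00  6.19108842e-04  1.75063992e+00]
lipL [476.  93.]
lipR [454. 299.]
cornerL far [628.  -1.]
cornerL near [262.  -2.]
pivot [437.  27.]
```

View pics/w4.png

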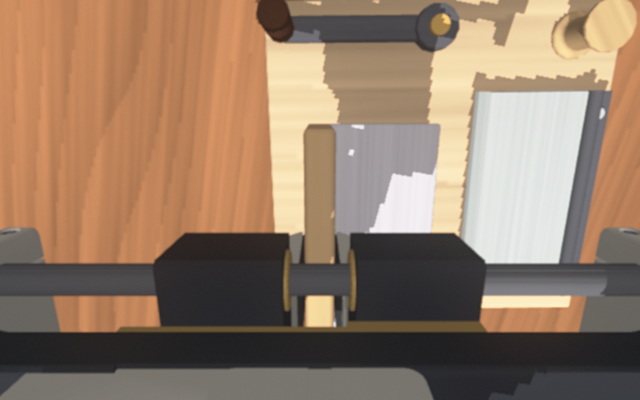

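The wrist view shows the lip's left end at (475,93), with the line passing (462,235), both as predicted. The lever lies along the line. The guide's left corner is at (439,125) and its bare edge passes (432,235).

Run:
```python
from h import *
c=cam("wrist")
z=.1205-.0225+.004
a=px2w(c,(439.5,125),z);b=px2w(c,(432.5,234),z);d=a-b
print("edge yaw",np.arctan2(-d[0],d[1]));
q=RB.T@(a[:2]-OB);t=RB.T@(robot.observe()["tool_pos"][:2]-OB);print("edgeL board",q,"tcp board",t,"rel",q-t)
for u in[(475.5,93),(462,235)]:print("lip",RB.T@(px2w(c,u,.035)[:2]-OB))
print("pivot",RB.T@(px2w(c,(440,25),.032)[:2]-OB))
```

```text
edge yaw 0.20176838137187728
edgeL board [-0.0244034  0.0369793] tcp board [-0.08268154 -0.02359608] rel [0.05827814 0.06057538]
lip [0.02011559 0.05457993]
lip [ 0.02152747 -0.04372038]
pivot [-0.00563317  0.09571013]
```

```bash
python3 -m jog '[[[-1,0.003,0,0.02,0],[-1,0.003,0,0.045,0],[-1,0.003,0,0.065,0],[-1,0.003,0,0.074,0],[-1,0.003,0,0.074,0]]]'; python3 -m jog '[[[-1,0,0,0,0],[-1,0,0,0,0],[-1,0,0,0,0]]]'; python3 -m jog '[[[-1,0,0,0.002,0],[-1,0,0,0.004,0],[-1,0,0,0.004,0],[-1,0,0,0.004,0]]]'
```

```text
time: 10.4
tool_pos: [0.4676, 0.1821, 0.0456]
tool_rot: [-3.137, 0.0, 1.75]
contact_force: [0.0, -0.2, -1.0]
opening: 0.0115
grip_force: 40.0
time: 10.65
tool_pos: [0.4696, 0.1834, 0.0487]
tool_rot: [3.139, -0.0, 1.751]
contact_force: [0.4, -0.1, -1.1]
opening: 0.0113
grip_force: 40.0
time: 10.98
tool_pos: [0.4686, 0.1834, 0.0434]
tool_rot: [-3.142, 0.0, 1.751]
contact_force: [-0.1, 0.2, -1.3]
opening: 0.0116
grip_force: 40.0
```

```bash
python3 -m jog '[[[-1,0,0,0.001,0],[-1,0,0,0.002,0],[-1,0,0,0.002,0],[-1,0,0,0.002,0]]]'; python3 -m jog '[[[-1,0,0,0.001,0],[-1,0,0,0.001,0],[-1,0,0,0.001,0]]]'; python3 -c "
from h import *
gob(-.038,-.02,.041,.008);gob(-.018,-.02,.041,.008)"
```

```text
time: 11.32
tool_pos: [0.4686, 0.1834, 0.0413]
tool_rot: [-3.141, 0.0, 1.751]
contact_force: [0.7, 0.7, -1.1]
opening: 0.0117
grip_force: 40.0
time: 11.57
tool_pos: [0.4688, 0.1834, 0.0405]
tool_rot: [3.141, 0.0, 1.751]
contact_force: [0.4, 0.6, 0.3]
opening: 0.0117
grip_force: 40.0
world [0.51269453 0.19052   ]
row [-0.0009  0.0445 -0.0005] -0.008 t 11.5667
world [0.5323714  0.19410059]
row [-0.0009  0.0645 -0.0005] -0.008 t 11.5667
```

It touches down exactly at the predicted height. Now the slide, in two parts.

```bash
python3 -m jog '[[[-1,-0.001,0.01,0,-0.008],[-1,-0.001,0.02,0,-0.008],[-1,-0.001,0.03,0,-0.008],[-1,-0.001,0.038,0,-0.008],[-1,-0.001,0.038,0,-0.008]]]'; python3 -m jog '[[[-1,0,0.006,0,0],[-1,0,0.012,0,0],[-1,0,0.012,0,0]]]'; python3 -c "
from h import *
gob(-.018,-.02,.041,.008)"
```

```text
time: 11.98
tool_pos: [0.5078, 0.1894, 0.0405]
tool_rot: [3.14, 0.0, 1.759]
contact_force: [1.1, -0.2, 0.9]
opening: 0.0115
grip_force: 40.0
time: 12.23
tool_pos: [0.5189, 0.1916, 0.0405]
tool_rot: [3.14, 0.0, 1.759]
contact_force: [1.8, 0.8, 3.2]
opening: 0.0115
grip_force: 40.0
world [0.5323714  0.19410059]
row [-0.0001  0.0137 -0.0005] 0.0 t 12.2333
```

```bash
python3 -m jog '[[[-1,0,0.005,0,0],[-1,0,0.01,0,0],[-1,0,0.0145,0,0],[-1,0,0.0145,0,0],[-1,0,0.0145,0,0]]]'; python3 -m jog '[[[-1,0,0,0.001,0],[-1,0,0,0.001,0],[-1,0,0,0.001,0]]]'
python3 - <<'E'
from h import *
cv2.imwrite("pics/w5.png",robot.read_camera("wrist")[:,:,::-1])
s=robot.observe();print("tcp board",RB.T@(s["tool_pos"][:2]-OB),s["contact_force"])
E
```

```text
time: 12.65
tool_pos: [0.533, 0.1943, 0.0405]
tool_rot: [3.14, 0.0, 1.759]
contact_force: [0.2, 0.3, 0.8]
opening: 0.0117
grip_force: 40.0
time: 12.9
tool_pos: [0.533, 0.1943, 0.0405]
tool_rot: [3.139, 0.0, 1.759]
contact_force: [-0.2, 0.0, 7.8]
opening: 0.0119
grip_force: 40.0
tcp board [-0.01734316 -0.01991465] [-0.04249054 -0.87656292  8.16864033]
```

View pics/w5.png

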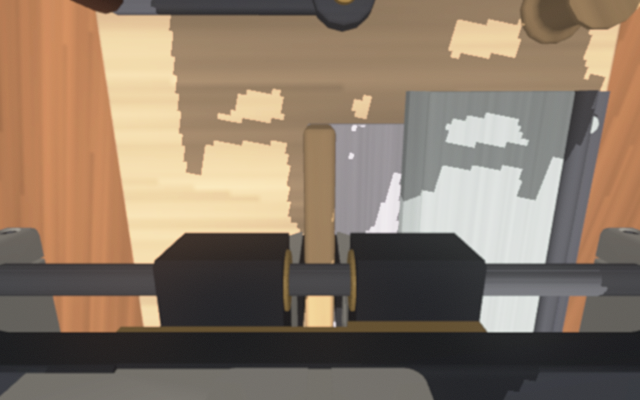

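The blade is under the leaf: the lip is at column 405 and the blade edge would be at about 439, so roughly 20 mm is hidden. The leaf is down and the lever square. I add a little more push and hand in.

```bash
python3 -m jog '[[[-1,0,0,0.0003,0],[-1,0,0,0.0003,0],[-1,0,0,0.0003,0],[-1,0,0,0.0003,0],[-1,0,0,0.0003,0]]]'; python3 -c "
from cell import robot
print(robot.observe()['contact_force']);print(robot.hand_in())"
```

```text
time: 13.37
tool_pos: [0.533, 0.1943, 0.0405]
tool_rot: [3.139, 0.0, 1.759]
contact_force: [-1.2, -0.2, 10.7]
opening: 0.0116
grip_force: 40.0
[-1.20138007 -0.21394091 10.69322165]
the job is handed in; nothing more can be done
None
```

I handed the job in at about 13.4 s: the lever measured square to within about half a degree, and the guide's bare edge is about 20 mm under the lip, still gripped and pressed down with about 10.7 N; `hand_in()` returned no verdict.

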